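Set out the finishing kit round the drip board

ROBOT

A 7-joint arm with a two-finger parallel gripper is mounted at the origin on a cart in front of the work surface, level with it; the furniture and walls round the work are solid. World frame = base frame: x ahead of the robot, y to its left, z up, the work surface at z = 0. Lengths are in m, angles in rad, forces in N, time in s.
With the tool pointing down it reaches from about 0.4 to 0.85 m from the base axis. Payload 10.4 kg.
Tool frame: the origin (TCP) lies at the very end of the fingers, on their centre line; the grasp point (between the pads) lies 19 mm behind it; x points along the fingers, z is the direction in which the jaws open and shut, and the axes are right-handed (so a half turn about x gives the same grasp; the last joint's range is limited). The gripper opens to 85 mm and grips with 20 to 120 N. Pads are 22 mm wide; open, the fingers measure 114 mm over their backs; the gripper's body (76 mm by 85 mm) begins 54 mm behind the grasp point. The pads swing forward as they close: fully open they stand 13 mm farther back than shut.
Start: joints at [-1.334, 0.332, -0.065, 1.46, 0.022, 1.35, -0.088], TCP at [0.161, 0.604, 0.231] pointing down, gripper open.
Joint ranges: [-2.6, 2.6], [-0.5, 2.12], [-1.47, 1.34], [0.16, 2.42], [-1.27, 4.41], [0.06, 2.06], [-2.6, 2.6]. Speed limits (rad/s): [2.22, 2.22, 2.79, 2.79, 3.14, 3.14, 3.14].

INTERFACE

Orientations are given as a unit quaternion [x, y, z, w].
In Python, from workcell import telemetry, viewer, manip, spot_in, mark_of gives the robot as it stands. The module is installed in compiled form; this text tells all that it offers.
- The arm moves only by the shell command python3 -m crank 'ROWS' [FORCE]. ROWS is JSON, a list of rows, each a list of 3 entries, a list of its own where there are three numbers: the closure, from 0 (fully open) to 1 (shut), then the shift along the world's x, y, z in cm, then the turn, a rotation vector about the world's x, y, z in rad. A call has 1 to 12 rows; each row shifts and turns the commanded pose from where the row before left it; what a row does not reach is not made up. A row lasts 1/12 s, in which the tool goes at most 41.7 mm and 7.16 degrees, less where a joint would pass 70% of its speed; a pose out of reach is approached as far as the arm can. A call with a gripper value outside its range is refused whole. The fingers move at their own pace and stop on an object; FORCE is the grip in N (left out, the last holds). Time passes only in rows, so rows that do not move let the fingers close. It gives the time, the measured TCP pose, the force and the opening at its end, in the units of the state.
- telemetry.get_obs(): the state, without advancing time (a new reading comes with each control period).
- viewer.camera(name): name is "scene" or "top" or "wrist"; returns a dict with "frame" (420x560x3 uint8, red, green, blue), "intrinsics" (3x3 intrinsics, pixels), "cam_to_world" (4x4, takes a point from camera to world coordinates). Camera axes: x right, y up, looking along -z (the intrinsics and any distortion apply to the point x, -y, -z); pixel columns grow to the right and rows downward; lengths in m; the calibration is good to about 2 mm. The wrist camera is an equidistant fisheye: a pixel r from the principal point sees the ray r / f radians off the axis. A picture is of the moment at which its call begins. There is no depth.
- manip.hand_in(): hands the job in, once; it reports no verdict.
Trained networks look in a picture, given as the dict that the camera call returned (one of the last four; its "shot" number tells which), for a name from the list of things; names that differ only in an ending like _2 or _b are one class to them, and where a whole thing is asked for, a point or a joint stands for the part that bears it (a point fixed in the world has none). Each returns a list of dicts, best first, with "conf" (0 to 1); they miss things now and then, are a little off and sometimes report something else, mostly with a low value. They report only what shows in the picture. A call takes as long as a camera call. They do not tell look-alikes from the thing itself.
- spot_in(thing, picture): "location" ([x, y, z] in m, in the coordinates of the camera as it stood for that picture, good to about 4 mm: the middle of the surface that is visible of it).
- mark_of(thing, picture): "location" ([x, y, z] in m, in the coordinates of the camera as it stood for that picture, good to about 4 mm: a listed point, or the origin of a listed thing).
The state is a dict: "clock": time; "joint_pos": joint angles; "joint_velocities": joint speeds; "tau": joint torques, N m; "position": TCP position; "ee_rot": TCP orientation; "ft_force": force on the tool from outside, world axes, zero at the start; "torque": the same for the moment, N m; "grip_width": opening from 0.0 (shut) to 1.0 (fully open).
Only numpy, scipy, OpenCV 4.12 (cv2) and the standard library are available. Lean on these libraries where they do the work, as an engineer would, in place of code of your own. Each camera call takes 0.05 s, during which the arm holds its last target. There are 200 camera calls.

TASK

I am about to finish the curved part, so set out the kit round the thin drip board in order of use: lay the sanding block flat to the left of the board, its long side parallel to the board's left edge, and stand the taller, narrower tin to the right of the board, each about 20 mm clear of the edge and opposite the middle of that edge. Lay the round wooden disc flat on the middle of the board as a coaster and stand the dark brown jar upright on top of the disc, centred. Leave the wide flat tins where they are.

Things in the scene. Friction and masses are not known exactly. Their poses are not given: they have to be found in the camera images.
- drip_board: the drip board: flat rectangular board of pale plywood with a dark wood batten along its near and far ends, 120 mm (its x) by 90 mm (its y) by 12 mm thick, fixed on the bench on the robot's left. Origin: centre of its underside. Its +y axis points to the left as the robot sees it (within 17 degrees of world +y); its left and right edges lie at y = +45 and -45 mm
- carved_branch: obstacle, fixed: a rough branch, 80 to 100 mm thick, that rises from a low carving (under 85 mm) in mid-bench, through world (0.45, -0.07, 0.1), (0.52, -0.16, 0.3) and (0.62, -0.34, 0.5). Its origin has no meaning. Carry things from one side to the other round its near side, at about x = 0.37 for y from 0 to -0.3, 0.3 to 0.36 m up
- sanding_block_center (a point): loose sanding block, a brown cork brick with a grit sheet below, 51 mm (x) by 93 mm (y, long side) by 28 mm high, about 70 g; starts flat on the bench behind (beyond) the drip board. The point is its centre, 14 mm above its underside; grasp it across the 51 mm
- branch_disc_center (a point): loose round disc of sawn wood, 57 mm across, 18 mm thick, about 40 g, flat on the bench on the robot's right. The point is its centre, 9 mm above its underside
- jar_center (a point): loose closed dark brown jar with black cap, 56 mm across, 82 mm tall (cap 50 mm across, the top 16 mm), about 120 g, upright on the bench on the robot's right. The point is its centre, 41 mm above its underside
- tall_tin_center (a point): loose round tin, taller and narrower than the other tins: 52 mm across, 42 mm tall, about 90 g, upright on the bench on the robot's right. The point is its centre, 21 mm above its underside
- flat_tin_center (a point): loose round tin, wide and flat: 68 mm across, 30 mm tall; not needed, to be left where it stands (like the fixed one of its kind by the vice), on the robot's right. The point is its centre, 15 mm above its underside
Things that resemble listed ones, but are neither listed nor needed, are in the scene too. There is more than one size of the part that bears jar_center; the job needs the larger.

How it is judged:
At the end, for the whole second after the job is handed in: Block flat left of the board, tin upright right of it, each gap 6 to 34 mm, within 20 mm of the edge's middle, block parallel within 0.2 rad; disc flat on the board within 15 mm of its centre; jar upright on the disc within 12 mm of its centre; all released, at rest; flat tin left alone (30 mm) (y of sanding_block_center in the frame of drip_board between 0.0765 and 0.1045 m and x of sanding_block_center in the frame of drip_board between -0.02 and 0.02 m and angle between the y axis of sanding_block_center and the x axis of drip_board, either way round below 0.2 rad and height (world z) of sanding_block_center below 0.019 m and angle between each of sanding_block_center, tall_tin_center, branch_disc_center, jar_center's own z axis and vertical below 0.1 rad and y of tall_tin_center in the frame of drip_board between -0.105 and -0.077 m and x of tall_tin_center in the frame of drip_board between -0.02 and 0.02 m and height (world z) of each of tall_tin_center, branch_disc_center below 0.026 m and horizontal distance between branch_disc_center and drip_board below 0.015 m and height (world z) of branch_disc_center above 0.017 m and horizontal distance between jar_center and branch_disc_center below 0.012 m and height (world z) of jar_center between 0.066 and 0.077 m and linear speed of each of sanding_block, tall_tin, branch_disc, jar below 0.01 m/s and contact force between each of sanding_block, tall_tin, branch_disc, jar and the fingers below 0.1 N); the robot touches nothing.
It fails at once if the wide flat tin is moved more than 30 mm (distance of flat_tin_center from where it was at the start of the episode above 0.03 m).
It also fails if it takes over 128 s, if anything falls off the work surface, if the arm or the gripper's body presses on something with over 40 N, if the wrist force passes 120 N, or if a joint passes its speed limit or range.

## Working session

There is one attempt and no reset: what is moved stays moved. The work goes in short steps, Python scripts to look and compute and a shell command to move; the robot and the scene stay as the last step left them, time stands still between calls to the robot, and variables do not carry over. Pictures are saved under pics/ and viewed, about 12 in all and at most 16, crops included, and the job is handed in when it is done.

```bash
mkdir -p pics; cat > h.py <<'E'
from workcell import telemetry, viewer, manip, spot_in, mark_of
import numpy as np, cv2
from scipy.spatial.transform import Rotation as R
def cam(n,save=None):
    p=viewer.camera(n)
    if save: cv2.imwrite('pics/'+save,cv2.cvtColor(p['frame'],cv2.COLOR_RGB2BGR))
    return p
def world(p,l): return (np.array(p['cam_to_world'])@np.r_[l,1])[:3]
def px(p,w):
    c=np.linalg.inv(p['cam_to_world'])@np.r_[w,1]; K=np.array(p['intrinsics'])
    return (K@np.array([c[0]/-c[2],-c[1]/-c[2],1]))[:2]
def ray(p,uv,z):
    K=np.array(p['intrinsics']); T=np.array(p['cam_to_world'])
    d=np.linalg.inv(K)@np.r_[uv,1]; d=T[:3,:3]@[d[0],-d[1],-d[2]]
    o=T[:3,3]; return o+d*(z-o[2])/d[2]
E
python3 - <<'E'
from h import *
o=telemetry.get_obs(); print(o['clock'],o['position'],o['ee_rot'],o['grip_width'])
for n in ('top','scene'):
    p=cam(n,n+'0.png'); print(n,{k:(v if k!='frame' else 0) for k,v in p.items()})
    for t in ('drip_board','sanding_block_center','branch_disc_center','jar_center','tall_tin_center','flat_tin_center'):
        for r in mark_of(t,p): w=world(p,r['location']); print(t,round(r['conf'],2),w.round(3),px(p,w).round())
E
```

```text
0.0 [0.16046761 0.60366209 0.23052798] [-0.43136562  0.56092091  0.43070283  0.56016649] 1.0004260291766478
top {'frame': 0, 'intrinsics': array([[388.17694049,   0.        , 276.40648799],
       [  0.        , 388.17694049, 210.94724248],
       [  0.        ,   0.        ,   1.        ]]), 'cam_to_world': array([[ 0.01484616,  0.98670237, -0.16185804,  0.32122497],
       [-0.9998884 ,  0.0143808 , -0.00404634, -0.08477925],
       [-0.00166489,  0.16190005,  0.98680576,  1.21398792],
       [ 0.        ,  0.        ,  0.        ,  1.        ]]), 'shot': 1}
drip_board 0.77 [ 0.508  0.264 -0.   ] [168. 213.]
sanding_block_center 0.58 [0.65  0.268 0.016] [168. 169.]
branch_disc_center 0.73 [ 0.453 -0.341  0.039] [362. 232.]
branch_disc_center 0.51 [ 0.493 -0.443  0.01 ] [392. 221.]
jar_center 0.75 [0.507 0.264 0.001] [168. 214.]
jar_center 0.64 [ 0.455 -0.339  0.039] [361. 231.]
jar_center 0.59 [ 0.344 -0.341  0.024] [362. 268.]
jar_center 0.5 [0.652 0.272 0.015] [167. 168.]
tall_tin_center 0.83 [ 0.375 -0.233  0.021] [326. 258.]
flat_tin_center 0.79 [ 0.384 -0.442  0.016] [394. 256
[... 451 characters left out ...]
0462e-01],
       [ 0.00000000e+00,  0.00000000e+00,  0.00000000e+00,
         1.00000000e+00]]), 'shot': 2}
drip_board 0.72 [0.511 0.262 0.001] [234. 170.]
drip_board 0.51 [0.649 0.272 0.013] [266. 157.]
sanding_block_center 0.38 [0.649 0.27  0.013] [266. 157.]
branch_disc_center 0.85 [ 0.493 -0.442  0.009] [352. 296.]
jar_center 0.89 [ 0.457 -0.343  0.041] [317. 267.]
jar_center 0.62 [ 0.351 -0.345  0.029] [281. 287.]
tall_tin_center 0.57 [ 0.381 -0.226  0.024] [268. 255.]
tall_tin_center 0.29 [0.649 0.268 0.015] [266. 157.]
tall_tin_center 0.16 [ 0.513  0.259 -0.002] [235. 171.]
tall_tin_center 0.16 [ 0.388 -0.441  0.016] [316. 311.]
flat_tin_center 0.75 [ 0.388 -0.441  0.013] [316. 312.]
```

```bash
python3 - <<'E'
import cv2,numpy as np
a=cv2.imread('pics/top0.png');b=cv2.imread('pics/scene0.png')
l=cv2.resize(a[130:260,100:230],(400,400),interpolation=3)
r=cv2.resize(a[180:310,300:430],(400,400),interpolation=3)
cv2.imwrite('pics/crop0.png',np.hstack([l,r]))
E
```

```text
(no output)
```

View pics/top0.png

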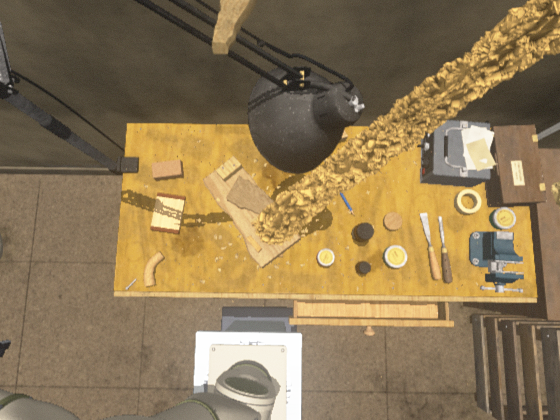

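View pics/scene0.png

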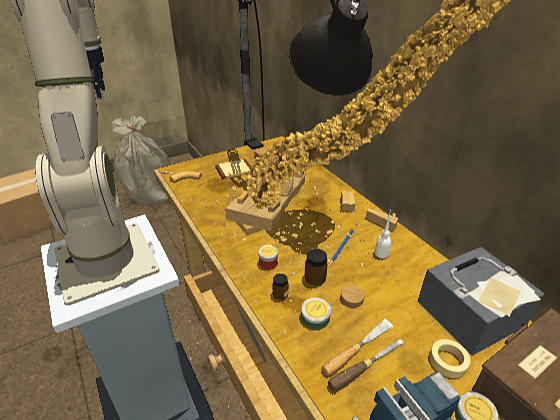

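View pics/crop0.png

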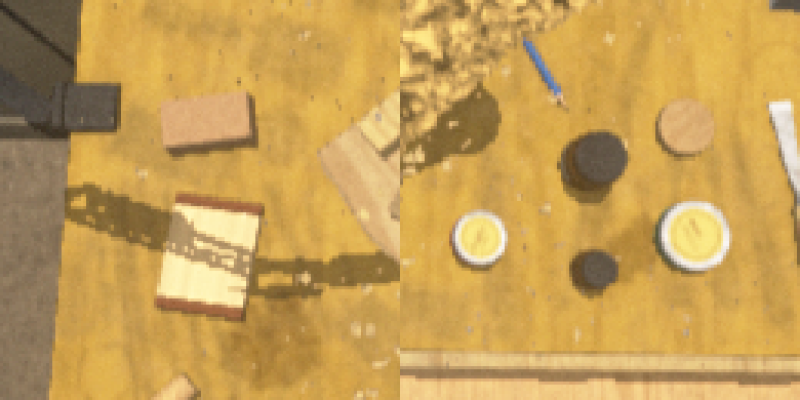

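Large jar is at top-view (363,233), with the small look-alike jar at (362,268). The narrow tin is at (326,257); the wide flat tins are at (396,257) and (503,218). The disc is at (392,221), and the tape ring at (468,201) could be mistaken for it. The cork block is at (168,170), with wood offcuts at (228,168) and, in the scene view, (382,218). The board is at (168,213), with the lamp stand foot at about (130,165). The close crop confirms these choices by size and colour.

```bash
python3 - <<'E'
from h import *
p=cam('top'); s=130/400
def L(c,z): return ray(p,(100+c[0]*s,130+c[1]*s),z)
def Rr(c,z): return ray(p,(300+(c[0]-400)*s,180+c[1]*s),z)
b=np.array([L(c,.012) for c in ((176,195),(264,205),(244,320),(157,308))]); print('board',b.mean(0).round(4))
e=lambda a,c: np.degrees(np.arctan2(*(a-c)[[1,0]])).round(1)
print('x axis yaw',e(b[0],b[3]),e(b[1],b[2]),'y axis yaw-90',e(b[0],b[1])-90,e(b[3],b[2])-90)
k=np.array([L(c,.028) for c in ((160,100),(248,93),(254,135),(168,147))]); print('block',k.mean(0).round(4),e(k[0],k[1])-90,e(k[3],k[2])-90, np.linalg.norm(k[0]-k[1]),np.linalg.norm(k[0]-k[3]))
for n,c,z in (('jar',(600,157),.082),('disc',(686,126),.018),('tin',(481,238),.042),('small',(597,271),.05),('flat',(694,236),.03)): print(n,Rr(c,z).round(4))
print('pole foot',ray(p,(130,165),.02))
print(R.from_quat(telemetry.get_obs()['ee_rot']).as_matrix().round(3))
q=cam('wrist','w0.png')
print(q['intrinsics'],q['cam_to_world'])
E
```

```text
board [0.5057 0.2589 0.012 ]
x axis yaw -5.7 -6.7 y axis yaw-90 -5.700000000000003 -7.0
block [0.6462 0.2657 0.028 ] 5.5 9.0 0.09049456284144583 0.05080568646467906
jar [ 0.4511 -0.3405  0.082 ]
disc [ 0.4912 -0.4425  0.018 ]
tin [ 0.3746 -0.2318  0.042 ]
small [ 0.3442 -0.3424  0.05  ]
flat [ 0.3802 -0.4431  0.03  ]
pole foot [0.65836584 0.3879574  0.02      ]
[[ 0.    -0.966  0.257]
 [ 0.     0.257  0.966]
 [-1.    -0.     0.   ]]
[[325.1922621    0.         279.03575351]
 [  0.         325.1922621  211.61405169]
 [  0.           0.           1.        ]] [[ 2.57694071e-01 -9.22573003e-01 -2.87145989e-01  8.77165630e-02]
 [ 9.66226480e-01  2.46172631e-01  7.61933387e-02  6.23408594e-01]
 [ 3.93566323e-04 -2.97082630e-01  9.54851693e-01  3.74722906e-01]
 [ 0.00000000e+00  0.00000000e+00  0.00000000e+00  1.00000000e+00]]
```

View pics/w0.png

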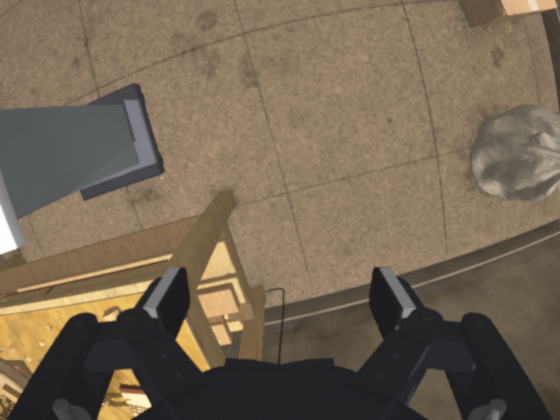

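```bash
python3 -m crank '[[0,[3.2,-2.35,0],[0,0,-0.099]],[0,[3.2,-2.35,0],[0,0,-0.099]],[0,[3.2,-2.35,0],[0,0,-0.099]],[0,[3.2,-2.35,0],[0,0,-0.099]],[0,[3.2,-2.35,0],[0,0,-0.099]],[0,[3.2,-2.35,0],[0,0,-0.099]],[0,[3.2,-2.35,0],[0,0,-0.099]],[0,[3.2,-2.35,0],[0,0,-0.099]],[0,[3.2,-2.35,0],[0,0,-0.099]],[0,[3.2,-2.35,0],[0,0,-0.099]],[0,[3.2,-2.35,0],[0,0,-0.099]],[0,[3.2,-2.35,0],[0,0,-0.099]]]' 60
python3 -m crank '[[0,[2.6,-1.8,-1],[0,0,0]],[0,[2.6,-1.8,-1],[0,0,0]],[0,[2.6,-1.8,-1],[0,0,0]],[0,[2.2,-1.7,-1],[0,0,0]],[0,[0,0,0],[0,0,0]],[0,[0,0,0],[0,0,0]]]'
cat >> h.py <<'E'
def fish(p,uv,z):
    K=np.array(p['intrinsics']);T=np.array(p['cam_to_world'])
    d=np.array([uv[0]-K[0,2],uv[1]-K[1,2]]);r=np.hypot(*d);th=r/K[0,0];d=d/r*np.sin(th)
    d=T[:3,:3]@[d[0],-d[1],-np.cos(th)];o=T[:3,3];return o+d*(z-o[2])/d[2]
def st():
    o=telemetry.get_obs();M=R.from_quat(o['ee_rot']).as_matrix()
    print('t',round(o['clock'],2),'pos',np.round(o['position'],4),'jaw yaw',np.degrees(np.arctan2(M[1,2],M[0,2])).round(1),'down',M[:,0].round(3),'w',round(o['grip_width'],3),'f',np.round(o['ft_force'],1),'q',np.round(o['joint_pos'],2))
E
python3 - <<'E'
from h import *
st();p=cam('wrist','w1.png')
for t in ('sanding_block_center','drip_board'):
  for r in mark_of(t,p): print(t,round(r['conf'],2),world(p,r['location']).round(4))
E
```

```text
clock: 1.8
position: [0.5459, 0.3208, 0.2317]
ee_rot: [-0.042, 0.706, 0.042, 0.706]
ft_force: [0.7, 0.6, 0.6]
grip_width: 0.997
clock: 2.3
position: [0.6453, 0.2489, 0.1901]
ee_rot: [-0.043, 0.706, 0.042, 0.705]
ft_force: [0.1, 0.8, -0.5]
grip_width: 1.001
t 2.3 pos [0.6453 0.2489 0.1901] jaw yaw 6.9 down [-0.001 -0.002 -1.   ] w 1.001 f [ 0.1  0.8 -0.5] q [-0.69  0.52  0.37  1.33 -0.18  1.33 -0.2 ]
sanding_block_center 0.85 [0.6497 0.2702 0.0166]
drip_board 0.6 [ 0.5116  0.2635 -0.0021]
```

View pics/w1.png

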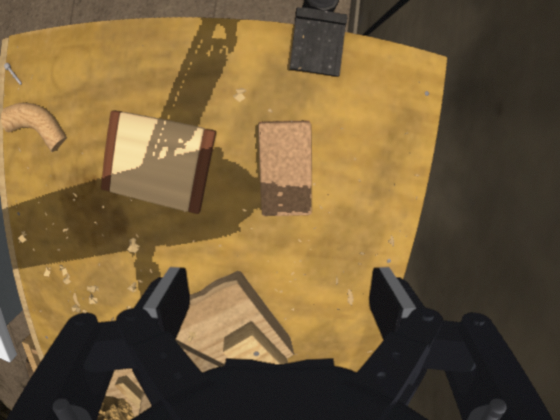

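```bash
python3 - <<'E'
from h import *
p=cam('wrist')
e=lambda a,c: np.degrees(np.arctan2(*(a-c)[[1,0]])).round(1)
k=np.array([fish(p,c,.028) for c in ((258,122),(309,122),(311,212),(261,213))]);print('block',k.mean(0),e(k[0],k[3]),e(k[1],k[2]),np.linalg.norm(k[0]-k[3]),np.linalg.norm(k[0]-k[1]))
b=np.array([fish(p,c,.012) for c in ((111,111),(216,130),(197,212),(103,190))]);print('board',b.mean(0),e(b[1],b[0]),e(b[2],b[3]),e(b[0],b[3])-90,e(b[1],b[2])-90,np.linalg.norm(b[0]-b[1]),np.linalg.norm(b[2]-b[1]))
print('pole',fish(p,(320,40),.02))
E
```

```text
block [0.64711061 0.27683371 0.028     ] 98.2 99.5 0.08909104688784777 0.04768931805318955
board [0.50947948 0.26721062 0.012     ] -6.2 -6.0 -5.400000000000006 -8.799999999999997 0.12019760819895516 0.08895836331016513
pole [0.66489657 0.40559688 0.02      ]
```

```bash
python3 -m crank '[[0,[0.4,0.3,-3],[0,0,0.02]],[0,[0,0,-3],[0,0,0]],[0,[0,0,-3],[0,0,0]],[0,[0,0,-3],[0,0,0]],[0,[0,0,-2.5],[0,0,0]],[0,[0,0,-1.5],[0,0,0]],[0,[0,0,-1.2],[0,0,0]],[0,[0,0,-1],[0,0,0]],[0,[0,0,0],[0,0,0]],[1,[0,0,0],[0,0,0]],[1,[0,0,0],[0,0,0]],[1,[0,0,0],[0,0,0]]]' 60
python3 -m crank '[[1,[0,0,0],[0,0,0]],[1,[0,0,0],[0,0,0]],[1,[0,0,0],[0,0,0]],[1,[0,0,0],[0,0,0]],[1,[0,0,0],[0,0,0]]]'
python3 - <<'E'
from h import *
st();p=cam('wrist','w2.png')
E
```

```text
clock: 3.5
position: [0.6495, 0.2544, 0.0109]
ee_rot: [-0.05, 0.704, 0.051, 0.706]
ft_force: [0.7, -0.2, 0.0]
grip_width: 0.601
clock: 3.92
position: [0.6497, 0.2544, 0.0112]
ee_rot: [-0.05, 0.704, 0.051, 0.706]
ft_force: [-1.8, -0.8, 6.0]
grip_width: 0.581
t 3.92 pos [0.6497 0.2544 0.0112] jaw yaw 8.2 down [ 0.003  0.001 -1.   ] w 0.581 f [-1.8 -0.8  6. ] q [-0.66  0.69  0.32  1.47 -0.24  1.02 -0.14]
```

View pics/w2.png

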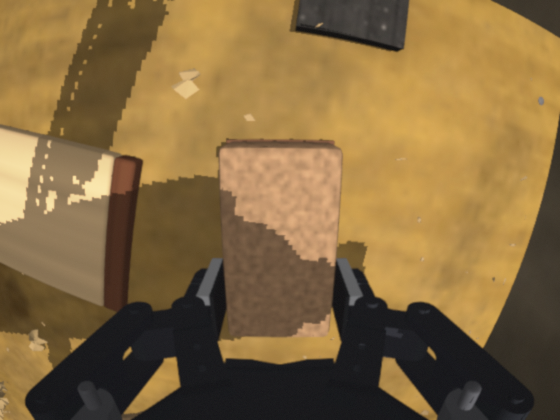

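```bash
python3 - <<'E'
from h import *
p=cam('wrist')
for c in ((220,150),(341,150),(330,334),(230,337)): print(fish(p,c,.028).round(4))
E
```

```text
[0.6183 0.3122 0.028 ]
[0.6654 0.319  0.028 ]
[0.6786 0.2314 0.028 ]
[0.63   0.2227 0.028 ]
```

```bash
python3 -m crank '[[1,[0,0,2],[0,0,0]],[1,[-1,0,3],[0,0,0]],[1,[-1,0,2],[0,0,0]],[1,[-1,0,1],[0,0,0.11]],[1,[-1,1,0],[0,0,0.11]],[1,[-1,1,0],[0,0,0.11]],[1,[-1,1,0],[0,0,0.11]],[1,[-1,1,0],[0,0,0.11]],[1,[-1,1,0],[0,0,0.11]],[1,[-1,1,0],[0,0,0.11]],[1,[-1,1,0],[0,0,0.11]],[1,[-1,1,0],[0,0,0.11]]]'
python3 -m crank '[[1,[-0.3,1,0],[0,0,0.11]],[1,[0,1,0],[0,0,0.11]],[1,[0,0.1,0],[0,0,0.11]],[1,[0,0,0],[0,0,0]],[1,[0,0,-3],[0,0,0]],[1,[0,0,-2],[0,0,0]],[1,[0,0,0],[0,0,0]]]'
python3 - <<'E'
from h import *
st();p=cam('wrist','w3.png')
E
```

```text
clock: 5.02
position: [0.5382, 0.3345, 0.0898]
ee_rot: [-0.381, 0.595, 0.381, 0.596]
ft_force: [-0.0, -0.3, -0.4]
grip_width: 0.583
clock: 5.6
position: [0.5335, 0.3528, 0.0353]
ee_rot: [-0.471, 0.529, 0.471, 0.525]
ft_force: [-0.8, -0.7, -1.5]
grip_width: 0.58
t 5.6 pos [0.5335 0.3528 0.0353] jaw yaw 83.6 down [-0.005 -0.004 -1.   ] w 0.58 f [-0.8 -0.7 -1.5] q [-0.7   0.53  0.06  1.61 -0.03  1.    0.83]
```

View pics/w3.png

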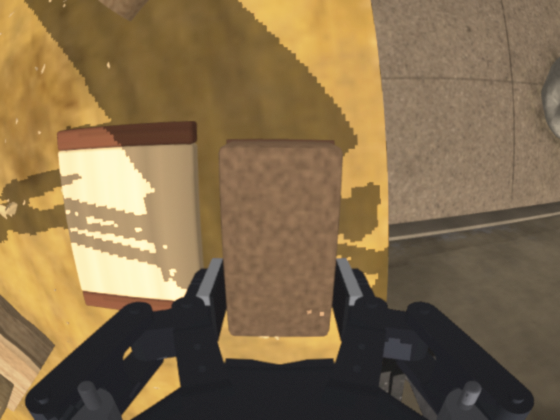

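```bash
python3 - <<'E'
from h import *
p=cam('wrist')
a,b,c,d=[fish(p,u,.012) for u in ((197,124),(204,312),(58,132),(86,293))]
print(a,b,c,(b-a)[:2],np.degrees(np.arctan2(*(b-a)[[1,0]])))
k=np.array([fish(p,u,.052) for u in ((220,150),(341,150),(330,334),(230,337))]);print(k.round(4),k.mean(0))
m=(a+b)/2; u=(b-a)/np.linalg.norm((b-a)); n=np.array([-u[1],u[0],0])
print('rel',(k.mean(0)-m)@u,(k.mean(0)-m)@n, np.linalg.norm(b-a))
E
```

```text
[0.45913437 0.31853119 0.012     ] [0.57298497 0.30094209 0.012     ] [0.44634212 0.22774445 0.012     ] [ 0.1138506 -0.0175891] -8.78235295389834
[[0.4712 0.3368 0.052 ]
 [0.4766 0.3851 0.052 ]
 [0.5662 0.3757 0.052 ]
 [0.5626 0.3254 0.052 ]] [0.51915082 0.35574343 0.052     ]
rel -0.0039694755305107465 0.045939336279774534 0.11520128266497719
```

```bash
python3 -m crank '[[1,[0,0.3,-1],[0,0,0]],[1,[0,0,-0.8],[0,0,0]],[1,[0,0,-0.5],[0,0,0]],[1,[0,0,-0.2],[0,0,0]],[1,[0,0,0],[0,0,0]],[0.32,[0,0,0],[0,0,0]],[0.32,[0,0,0],[0,0,0]],[0.32,[0,0,0],[0,0,0]],[0.32,[0,0,2],[0,0,0]],[0.32,[0,0,3],[0,0,0]],[0,[0,0,4],[0,0,0]],[0,[0,0,4],[0,0,0]]]'
python3 -m crank '[[0,[0,0,4],[0,0,0]],[0,[0,0,4],[0,0,0]],[0,[0,0,3],[0,0,0]],[0,[0,0,0],[0,0,0]]]'
python3 - <<'E'
from h import *
st();p=cam('wrist','w4.png')
for q in (p,cam('top'),cam('scene')):
 for t in ('sanding_block_center','drip_board'):
  for r in mark_of(t,q)[:2]: print(t,round(r['conf'],2),world(q,r['location']).round(4))
E
```

```text
clock: 6.7
position: [0.5351, 0.3576, 0.1456]
ee_rot: [-0.472, 0.527, 0.472, 0.526]
ft_force: [-0.1, 1.8, 0.5]
grip_width: 0.938
clock: 7.03
position: [0.5377, 0.3594, 0.2628]
ee_rot: [-0.473, 0.522, 0.472, 0.53]
ft_force: [0.7, -0.2, 0.5]
grip_width: 0.997
t 7.03 pos [0.5377 0.3594 0.2628] jaw yaw 83.8 down [ 0.009  0.007 -1.   ] w 0.997 f [ 0.7 -0.2  0.5] q [-0.71  0.36  0.07  1.37 -0.03  1.41  0.82]
sanding_block_center 0.83 [0.52   0.3586 0.0166]
drip_board 0.89 [5.122e-01 2.598e-01 3.000e-04]
sanding_block_center 0.66 [0.5192 0.3592 0.0153]
drip_board 0.93 [0.5089 0.2644 0.0014]
sanding_block_center 0.69 [0.5212 0.3569 0.0135]
drip_board 0.65 [0.511  0.2635 0.0046]
```

View pics/w4.png

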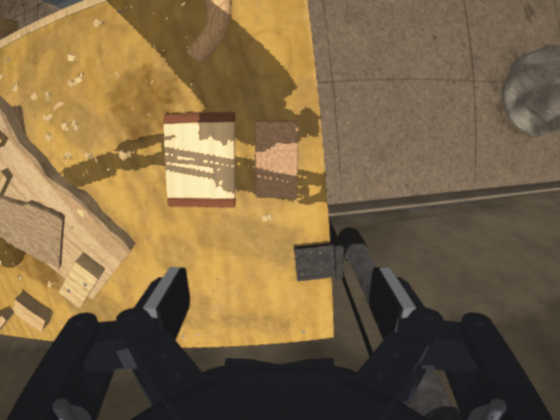

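```bash
python3 -m crank '[[0,[-1.7,-3,0.7],[0,0,-0.11]],[0,[-1.7,-3,0.7],[0,0,-0.11]],[0,[-1.7,-3,0.7],[0,0,-0.11]],[0,[-1.7,-3,0.7],[0,0,-0.11]],[0,[-1.7,-3,0.7],[0,0,-0.11]],[0,[-1.7,-3,0.7],[0,0,-0.11]],[0,[-1.7,-3,0.7],[0,0,-0.11]],[0,[-1.7,-3,0.7],[0,0,-0.11]],[0,[-1.7,-3,0.7],[0,0,-0.11]],[0,[-1.5,-3,0.4],[0,0,-0.11]],[0,[0,-3,0],[0,0,-0.11]],[0,[0,-3,0],[0,0,-0.11]]]'
python3 -m crank '[[0,[0,-3,0],[0,0,-0.11]],[0,[0,-3,0],[0,0,-0.11]],[0,[0,-3,0],[0,0,-0.03]],[0,[0,-3,0],[0,0,0]],[0,[0,-3,0],[0,0,0]],[0,[0,-3,-2],[0,0,0]],[0,[0.5,-3,-3],[0,0,0]],[0,[0,-2,-3],[0,0,0]],[0,[0,0,-3],[0,0,0]],[0,[0,0,0],[0,0,0]],[0,[0,0,0],[0,0,0]]]'
python3 - <<'E'
from h import *
st();p=cam('wrist','w5.png')
for q in (p,cam('top')):
 for t in ('tall_tin_center','jar_center','branch_disc_center','flat_tin_center'):
  for r in mark_of(t,q)[:3]: print(t,round(r['conf'],2),world(q,r['location']).round(4))
E
```

```text
clock: 8.48
position: [0.3668, -0.0032, 0.3217]
ee_rot: [-0.049, 0.705, 0.049, 0.706]
ft_force: [1.5, -0.3, -0.3]
grip_width: 1.001
clock: 9.4
position: [0.3717, -0.2307, 0.2117]
ee_rot: [0.038, 0.707, -0.038, 0.705]
ft_force: [0.7, -0.1, 0.6]
grip_width: 1.0
t 9.4 pos [ 0.3717 -0.2307  0.2117] jaw yaw -6.1 down [-0.003  0.    -1.   ] w 1.0 f [ 0.7 -0.1  0.6] q [-0.29 -0.14  0.7   1.98  0.09  1.27  0.26]
tall_tin_center 0.59 [ 0.3791 -0.2237  0.0243]
jar_center 0.88 [ 0.459  -0.3376  0.0389]
jar_center 0.69 [ 0.3511 -0.3446  0.0301]
branch_disc_center 0.73 [ 0.4963 -0.4379  0.0079]
flat_tin_center 0.57 [ 0.3813 -0.4416  0.0174]
tall_tin_center 0.51 [0.52   0.3586 0.015 ]
tall_tin_center 0.43 [ 0.376  -0.2304  0.0242]
branch_disc_center 0.48 [ 0.4931 -0.4422  0.0093]
flat_tin_center 0.64 [ 0.3839 -0.4419  0.0132]
```

View pics/w5.png

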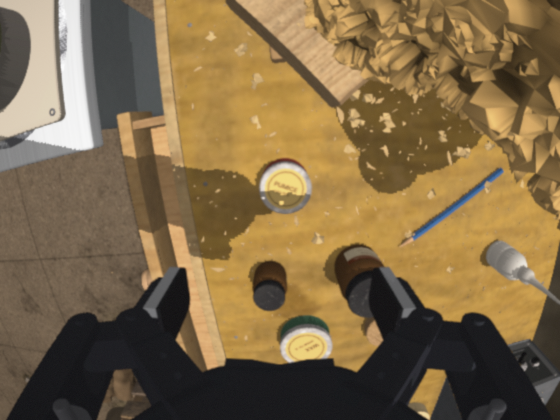

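```bash
python3 -m crank '[[0,[0.6,0.2,-3],[0,0,0]],[0,[0,0,-3],[0,0,0]],[0,[0,0,-3],[0,0,0]],[0,[0,0,-3],[0,0,0]],[0,[0,0,-3],[0,0,0]],[0,[0,0,-2.5],[0,0,0]],[0,[0,0,-1.5],[0,0,0]],[0,[0,0,-1],[0,0,0]],[0,[0,0,-0.4],[0,0,0]],[0,[0,0,0],[0,0,0]],[1,[0,0,0],[0,0,0]],[1,[0,0,0],[0,0,0]]]' 50
python3 -m crank '[[1,[0,0,0],[0,0,0]],[1,[0,0,0],[0,0,0]],[1,[0,0,0],[0,0,0]],[1,[0,0,0],[0,0,0]],[1,[0,0,0],[0,0,0]],[1,[0,0,0],[0,0,0]]]'
python3 - <<'E'
from h import *
st();p=cam('wrist','w6.png')
for r in mark_of('tall_tin_center',p)[:3]: print(round(r['conf'],2),world(p,r['location']).round(4))
E
```

```text
clock: 10.9
position: [0.3792, -0.2295, 0.0091]
ee_rot: [0.038, 0.705, -0.038, 0.707]
ft_force: [0.8, -0.3, -0.1]
grip_width: 0.748
clock: 11.4
position: [0.3792, -0.2294, 0.0092]
ee_rot: [0.038, 0.705, -0.038, 0.707]
ft_force: [-2.0, 1.5, 10.4]
grip_width: 0.59
t 11.4 pos [ 0.3792 -0.2294  0.0092] jaw yaw -6.1 down [ 0.002  0.    -1.   ] w 0.59 f [-2.   1.5 10.4] q [-0.22  0.25  0.72  2.18 -0.23  0.79  0.55]
0.87 [ 0.3778 -0.2279  0.0268]
```

```bash
python3 -m crank '[[1,[0,0,2],[0,0,0]],[1,[-0.5,0,3.5],[0,0,0]],[1,[-0.4,0,4],[0,0,0]],[1,[0,0,4],[0,0,0]],[1,[0,0,4],[0,0,0]],[1,[0,0,4],[0,0,0]],[1,[0,0,4],[0,0,0]],[1,[0,0,4],[0,0,0]],[1,[0,2,2],[0,0,0]],[1,[0,3.5,0],[0,0,0]],[1,[0,3.5,0],[0,0,0]],[1,[0,3.5,0],[0,0,0]]]'
python3 -m crank '[[1,[0,3.5,0],[0,0,0]],[1,[0,3.5,0],[0,0,0]],[1,[0,3.5,0],[0,0,0]],[1,[0,3.5,0],[0,0,0]],[1,[0.5,3,0],[0,0,0]],[1,[2,2,-1],[0,0,0]],[1,[2,2,-2],[0,0,0]],[1,[2,2,-2],[0,0,0]],[1,[2,2,-3],[0,0,0]],[1,[2,1,-3],[0,0,0]],[1,[2,0.5,-3],[0,0,0]],[1,[0,0,0],[0,0,0]]]'
python3 - <<'E'
from h import *
st()
E
```

```text
clock: 12.5
position: [0.369, -0.1031, 0.324]
ee_rot: [0.038, 0.705, -0.038, 0.707]
ft_force: [1.6, 0.5, -1.4]
grip_width: 0.598
clock: 13.5
position: [0.4938, 0.1606, 0.1769]
ee_rot: [0.036, 0.708, -0.039, 0.704]
ft_force: [-1.6, -0.8, -2.5]
grip_width: 0.594
t 13.5 pos [0.4938 0.1606 0.1769] jaw yaw -6.1 down [-0.007 -0.004 -1.   ] w 0.594 f [-1.6 -0.8 -2.5] q [-0.56  0.14  0.17  1.81 -0.02  1.2  -0.49]
```

```bash
python3 -m crank '[[1,[0.7,1.1,-2],[0,0,0]],[1,[0,0,-3],[0,0,0]],[1,[0,0,-3],[0,0,0]],[1,[0,0,-3],[0,0,0]],[1,[0,0,-2],[0,0,0]],[1,[0,0,-1],[0,0,0]],[1,[0,0,0],[0,0,0]]]'
python3 - <<'E'
from h import *
st();p=cam('wrist','w7.png')
for t in ('tall_tin_center','drip_board'):
  for r in mark_of(t,p)[:3]: print(t,round(r['conf'],2),world(p,r['location']).round(4))
E
```

```text
clock: 14.08
position: [0.5004, 0.1713, 0.0421]
ee_rot: [0.037, 0.707, -0.038, 0.705]
ft_force: [-0.5, -0.0, -0.7]
grip_width: 0.597
t 14.08 pos [0.5004 0.1713 0.0421] jaw yaw -6.1 down [-0.002 -0.001 -1.   ] w 0.597 f [-0.5 -0.  -0.7] q [-0.55  0.32  0.16  1.92 -0.06  0.91 -0.47]
tall_tin_center 0.87 [0.5007 0.1765 0.0551]
drip_board 0.78 [ 0.5147  0.2617 -0.0008]
```

View pics/w7.png

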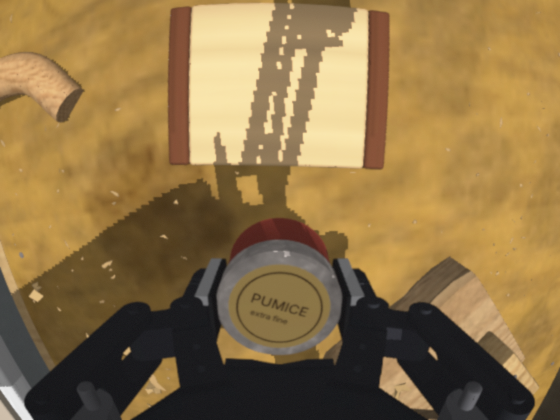

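```bash
python3 -m crank '[[1,[0.2,0,-1.5],[0,0,0]],[1,[0,0,-1],[0,0,0]],[1,[0,0,-0.5],[0,0,0]],[1,[0,0,-0.2],[0,0,0]],[1,[0,0,0],[0,0,0]],[0.2,[0,0,0],[0,0,0]],[0.2,[0,0,0],[0,0,0]],[0.2,[0,0,0],[0,0,0]],[0.1,[0,0,0],[0,0,0]],[0,[0,0,2],[0,0,0]],[0,[0,0,3],[0,0,0]],[0,[0,0,4],[0,0,0]]]'
python3 -m crank '[[0,[0,0,4],[0,0,0]],[0,[0,0,4],[0,0,0]],[0,[0,0,4],[0,0,0]],[0,[-1.5,-1,4],[0,0,0]],[0,[-2,-2,2],[0,0,0]],[0,[-2.5,-2,2],[0,0,0]],[0,[-2.5,-2,1],[0,0,0]],[0,[-2.5,-3,0.5],[0,0,0]],[0,[-2,-3,0],[0,0,0]],[0,[0,-3.5,0],[0,0,0]],[0,[0,-3.5,0],[0,0,0]],[0,[0,-3.5,0],[0,0,0]]]'
python3 - <<'E'
from h import *
st()
for n in ('top','scene'):
 q=cam(n)
 for t in ('tall_tin_center','drip_board'):
  for r in mark_of(t,q)[:3]: print(t,round(r['conf'],2),world(q,r['location']).round(4))
E
```

```text
clock: 15.23
position: [0.5018, 0.171, 0.1002]
ee_rot: [0.037, 0.707, -0.039, 0.705]
ft_force: [0.2, 0.7, 0.1]
grip_width: 1.001
clock: 16.23
position: [0.3735, -0.0644, 0.3145]
ee_rot: [0.038, 0.706, -0.037, 0.707]
ft_force: [1.4, 0.7, 0.7]
grip_width: 1.003
t 16.23 pos [ 0.3735 -0.0644  0.3145] jaw yaw -6.1 down [ 0.002  0.001 -1.   ] w 1.003 f [1.4 0.7 0.7] q [-0.43 -0.31  0.38  1.91  0.11  1.52 -0.18]
tall_tin_center 0.61 [ 0.4922 -0.4407  0.0096]
tall_tin_center 0.48 [0.5029 0.1683 0.0199]
drip_board 0.92 [0.5103 0.2667 0.0027]
tall_tin_center 0.48 [0.5065 0.1716 0.0244]
drip_board 0.76 [ 0.5136  0.262  -0.0024]
```

```bash
python3 -m crank '[[0,[0,-3.5,0],[0,0,0]],[0,[0,-3.5,0],[0,0,0]],[0,[0,-3.5,0],[0,0,0]],[0,[0,-3.5,0],[0,0,0]],[0,[0,-3.5,0],[0,0,0]],[0,[0,-3.5,0],[0,0,0]],[0,[2,-2.8,-2],[0,0,0]],[0,[2,-2.8,-2],[0,0,0]],[0,[2,-2.8,-2],[0,0,0]],[0,[2,-2.8,-2],[0,0,0]],[0,[2,-2.8,-2],[0,0,0]],[0,[2,-2.8,-2],[0,0,0]]]'
python3 -m crank '[[0,[0,0,-2],[0,0,0]],[0,[0,0,-2],[0,0,0]],[0,[0,0,0],[0,0,0]],[0,[0,0,0],[0,0,0]]]'
python3 - <<'E'
from h import *
st();p=cam('wrist','w8.png')
for t in ('jar_center','branch_disc_center','flat_tin_center'):
  for r in mark_of(t,p)[:3]: print(t,round(r['conf'],2),world(p,r['location']).round(4))
E
```

```text
clock: 17.53
position: [0.4944, -0.4367, 0.1934]
ee_rot: [0.038, 0.707, -0.036, 0.706]
ft_force: [0.6, 0.0, 2.8]
grip_width: 0.999
clock: 17.87
position: [0.4925, -0.4357, 0.1554]
ee_rot: [0.038, 0.707, -0.036, 0.705]
ft_force: [0.3, -0.1, 0.9]
grip_width: 1.001
t 17.87 pos [ 0.4925 -0.4357  0.1554] jaw yaw -6.0 down [-0.002  0.003 -1.   ] w 1.001 f [ 0.3 -0.1  0.9] q [ 0.06  0.58  0.86  1.5  -0.45  1.27  0.86]
jar_center 0.64 [ 0.3552 -0.3436  0.0303]
branch_disc_center 0.6 [ 0.4974 -0.4392  0.0089]
flat_tin_center 0.95 [ 0.3815 -0.4445  0.0162]
```

View pics/w8.png

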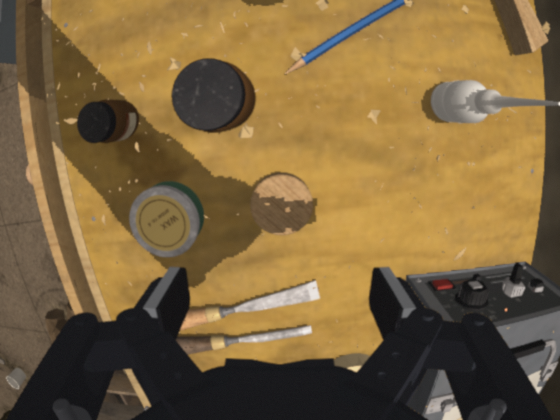

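```bash
python3 -m crank '[[0,[0.3,-0.4,-3],[0,0,0]],[0,[0,0,-3],[0,0,0]],[0,[0,0,-3],[0,0,0]],[0,[0,0,-2.5],[0,0,0]],[0,[0,0,-1.5],[0,0,0]],[0,[0,0,-1],[0,0,0]],[0,[0,0,-0.7],[0,0,0]],[0,[0,0,-0.4],[0,0,0]],[0,[0,0,0],[0,0,0]]]' 40
python3 -m crank '[[1,[0,0,0],[0,0,0]],[1,[0,0,0],[0,0,0]],[1,[0,0,0],[0,0,0]],[1,[0,0,0],[0,0,0]],[1,[0,0,0],[0,0,0]],[1,[0,0,0],[0,0,0]],[1,[0,0,0],[0,0,0]],[1,[0,0,0],[0,0,0]]]'
python3 - <<'E'
from h import *
st();p=cam('wrist','w9.png')
for t in ('branch_disc_center','flat_tin_center'):
  for r in mark_of(t,p)[:3]: print(t,round(r['conf'],2),world(p,r['location']).round(4))
E
```

```text
clock: 18.82
position: [0.4953, -0.4414, 0.0059]
ee_rot: [0.038, 0.706, -0.038, 0.706]
ft_force: [0.2, -0.2, 0.6]
grip_width: 0.999
clock: 19.48
position: [0.4956, -0.4418, 0.0069]
ee_rot: [0.038, 0.706, -0.038, 0.707]
ft_force: [-0.5, 0.9, 5.4]
grip_width: 0.643
t 19.48 pos [ 0.4956 -0.4418  0.0069] jaw yaw -6.1 down [ 0.002 -0.    -1.   ] w 0.643 f [-0.5  0.9  5.4] q [ 0.13  0.74  0.75  1.59 -0.57  1.04  0.94]
branch_disc_center 0.65 [ 0.5005 -0.4403  0.0082]
flat_tin_center 0.64 [ 0.383  -0.443   0.0189]
```

View pics/w9.png

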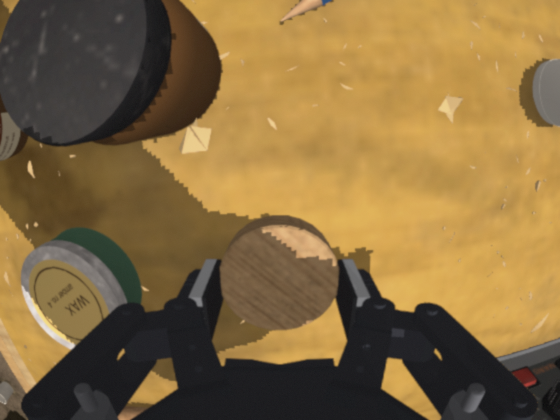

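```bash
python3 -m crank '[[1,[0,0,2],[0,0,0]],[1,[0,0,3.5],[0,0,0]],[1,[0,0,4],[0,0,0]],[1,[0,0,4],[0,0,0]],[1,[-1,1,3.5],[0,0,0]],[1,[-2,2.5,2.5],[0,0,0]],[1,[-2,2.5,2.5],[0,0,0]],[1,[-2,2.5,2.5],[0,0,0]],[1,[-2,2.5,2.5],[0,0,0]],[1,[-2,2.5,2.5],[0,0,0]],[1,[-1.5,3,1.5],[0,0,0]],[1,[0,3.5,0],[0,0,0]]]'
python3 -m crank '[[1,[0,3.5,0],[0,0,0]],[1,[0,3.5,0],[0,0,0]],[1,[0,3.5,0],[0,0,0]],[1,[0,3.5,0],[0,0,0]],[1,[0,3.5,0],[0,0,0]],[1,[0,3.5,0],[0,0,0]],[1,[0,3.5,0],[0,0,0]],[1,[0.5,3.5,0],[0,0,0]],[1,[2,3,-1],[0,0,0]],[1,[2,3,-1.5],[0,0,0]],[1,[2,3,-1.5],[0,0,0]],[1,[2,3,-1.5],[0,0,0]]]'
python3 -m crank '[[1,[2,3,-2],[0,0,0]],[1,[2,3,-2],[0,0,0]],[1,[1,2,-2],[0,0,0]],[1,[0,0,-2],[0,0,0]],[1,[0,0,0],[0,0,0]]]'
python3 - <<'E'
from h import *
st();p=cam('wrist')
for t in ('branch_disc_center','drip_board'):
  for r in mark_of(t,p)[:3]: print(t,round(r['conf'],2),world(p,r['location']).round(4))
E
```

```text
clock: 20.63
position: [0.3742, -0.2502, 0.3124]
ee_rot: [0.041, 0.704, -0.039, 0.708]
ft_force: [0.3, -0.2, -1.4]
grip_width: 0.64
clock: 21.63
position: [0.462, 0.1533, 0.2541]
ee_rot: [0.039, 0.706, -0.037, 0.706]
ft_force: [0.3, -1.5, 0.3]
grip_width: 0.644
clock: 22.05
position: [0.5094, 0.2319, 0.1701]
ee_rot: [0.037, 0.708, -0.038, 0.704]
ft_force: [-0.8, -0.0, -1.8]
grip_width: 0.641
t 22.05 pos [0.5094 0.2319 0.1701] jaw yaw -6.0 down [-0.006 -0.002 -1.   ] w 0.641 f [-0.8 -0.  -1.8] q [-0.73  0.23  0.26  1.73 -0.06  1.19 -0.56]
branch_disc_center 0.64 [0.5107 0.2344 0.1705]
drip_board 0.61 [0.5132 0.2621 0.0006]
drip_board 0.6 [0.5127 0.2326 0.1724]
```

```bash
python3 -m crank '[[1,[0.2,3,-1],[0,0,0]],[1,[0,0,-3],[0,0,0]],[1,[0,0,-3],[0,0,0]],[1,[0,0,-3],[0,0,0]],[1,[0,0,-2],[0,0,0]],[1,[0,0,-1],[0,0,0]],[1,[0,0,0],[0,0,0]],[1,[0,0,0],[0,0,0]]]'
python3 - <<'E'
from h import *
st();p=cam('wrist','w10.png')
for r in mark_of('branch_disc_center',p)[:3]: print(round(r['conf'],2),world(p,r['location']).round(4))
E
```

```text
clock: 22.87
position: [0.5141, 0.2621, 0.046]
ee_rot: [0.039, 0.706, -0.037, 0.706]
ft_force: [-0.5, 0.2, 1.0]
grip_width: 0.645
t 22.87 pos [0.5141 0.2621 0.046 ] jaw yaw -6.2 down [ 0.001  0.003 -1.   ] w 0.645 f [-0.5  0.2  1. ] q [-0.74  0.4   0.22  1.8  -0.11  0.95 -0.57]
0.76 [0.5184 0.2638 0.049 ]
```

View pics/w10.png

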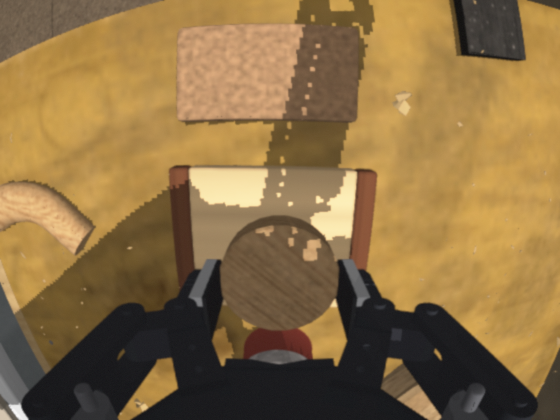

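```bash
python3 -m crank '[[1,[-0.3,0,-1],[0,0,0]],[1,[0,0,-0.8],[0,0,0]],[1,[0,0,-0.4],[0,0,0]],[1,[0,0,-0.3],[0,0,0]],[1,[0,0,0],[0,0,0]],[1,[0,0,0],[0,0,0]]]'
python3 -m crank '[[1,[0,0,-0.2],[0,0,0]],[1,[0,0,0],[0,0,0]],[0.2,[0,0,0],[0,0,0]],[0.2,[0,0,0],[0,0,0]],[0.2,[0,0,0],[0,0,0]],[0,[0,0,0],[0,0,0]],[0,[0,0,2],[0,0,0]],[0,[0,0,3],[0,0,0]],[0,[0,0,4],[0,0,0]],[0,[0,0,4],[0,0,0]],[0,[0,0,4],[0,0,0]],[0,[0,0,4],[0,0,0]]]'
python3 - <<'E'
from h import *
st();p=cam('wrist','w11.png')
for q in (p,cam('top'),cam('scene')):
 for t in ('branch_disc_center','drip_board'):
  for r in mark_of(t,q)[:3]: print(t,round(r['conf'],2),world(q,r['location']).round(4))
E
```

```text
clock: 23.47
position: [0.5101, 0.262, 0.019]
ee_rot: [0.038, 0.706, -0.037, 0.706]
ft_force: [0.0, 0.6, 0.0]
grip_width: 0.643
clock: 24.47
position: [0.5098, 0.2617, 0.229]
ee_rot: [0.038, 0.706, -0.037, 0.706]
ft_force: [0.7, 1.0, -0.1]
grip_width: 1.001
t 24.47 pos [0.5098 0.2617 0.229 ] jaw yaw -6.1 down [-0.001  0.002 -1.   ] w 1.001 f [ 0.7  1.  -0.1] q [-0.77  0.22  0.25  1.62 -0.06  1.31 -0.61]
branch_disc_center 0.64 [0.515  0.2638 0.0214]
branch_disc_center 0.62 [0.5133 0.2594 0.0199]
drip_board 0.81 [ 5.085e-01  2.633e-01 -2.000e-04]
drip_board 0.33 [0.5107 0.2617 0.0196]
branch_disc_center 0.65 [0.5134 0.2609 0.0234]
drip_board 0.85 [0.5108 0.263  0.0024]
```

View pics/w11.png

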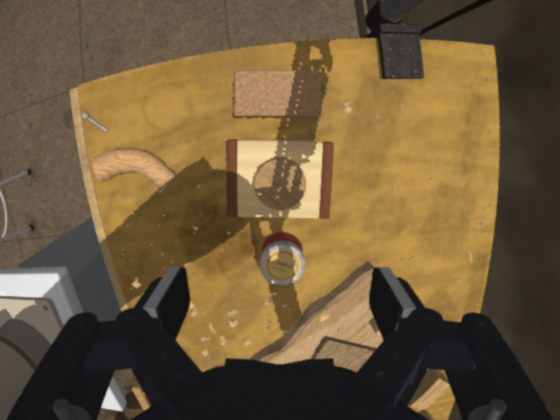

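```bash
python3 -m crank '[[0,[-2,-3,1.5],[0,0,0]],[0,[-2,-3,1.5],[0,0,0]],[0,[-2,-3,1.5],[0,0,0]],[0,[-2,-3,1.5],[0,0,0]],[0,[-2,-3,1.5],[0,0,0]],[0,[-2,-3,1],[0,0,0]],[0,[-2,-3,0.5],[0,0,0]],[0,[0,-3.5,0],[0,0,0]],[0,[0,-3.5,0],[0,0,0]],[0,[0,-3.5,0],[0,0,0]],[0,[0,-3.5,0],[0,0,0]],[0,[0,-3.5,0],[0,0,0]]]'
python3 -m crank '[[0,[0,-3.5,0],[0,0,0]],[0,[0,-3.5,0],[0,0,0]],[0,[0,-3.5,0],[0,0,0]],[0,[0,-3,0],[0,0,0]],[0,[2,-2.5,-2],[0,0,0]],[0,[2,-2.5,-3],[0,0,0]],[0,[2,-2.5,-3],[0,0,0]],[0,[2,-1,-3],[0,0,0]],[0,[0.5,-0.5,-2],[0,0,0]],[0,[0,0,0],[0,0,0]],[0,[0,0,0],[0,0,0]]]'
python3 - <<'E'
from h import *
st();p=cam('wrist','w12.png')
for q in (p,cam('top'),cam('scene')):
 for t in ('jar_center',):
  for r in mark_of(t,q)[:3]: print(t,round(r['conf'],2),world(q,r['location']).round(4))
E
```

```text
clock: 25.92
position: [0.3695, -0.1247, 0.3166]
ee_rot: [0.038, 0.707, -0.037, 0.706]
ft_force: [1.3, -0.1, -0.2]
grip_width: 1.0
clock: 26.83
position: [0.4387, -0.3257, 0.2088]
ee_rot: [0.041, 0.71, -0.034, 0.702]
ft_force: [-0.2, -0.3, 0.2]
grip_width: 0.998
t 26.83 pos [ 0.4387 -0.3257  0.2088] jaw yaw -6.1 down [-0.01   0.011 -1.   ] w 0.998 f [-0.2 -0.3  0.2] q [-0.38  0.31  1.13  1.73 -0.29  1.3   0.71]
jar_center 0.63 [ 0.3514 -0.3415  0.0299]
jar_center 0.43 [ 0.4533 -0.3393  0.0396]
jar_center 0.87 [ 0.3518 -0.3416  0.0312]
jar_center 0.57 [ 0.4573 -0.3421  0.0421]
```

```bash
python3 -m crank '[[0,[0.9,-0.7,-1.5],[0,0,0]],[0,[0.8,-0.7,-1.5],[0,0,0]],[0,[0,0,-2],[0,0,0]],[0,[0,0,-2],[0,0,0]],[0,[0,0,0],[0,0,0]],[0,[0,0,0],[0,0,0]]]'
python3 - <<'E'
from h import *
st();p=cam('wrist','w13.png')
for r in mark_of('jar_center',p)[:3]: print(round(r['conf'],2),world(p,r['location']).round(4))
E
```

```text
clock: 27.63
position: [0.4567, -0.3392, 0.1403]
ee_rot: [0.041, 0.708, -0.033, 0.704]
ft_force: [-0.8, 0.4, 0.2]
grip_width: 1.003
t 27.63 pos [ 0.4567 -0.3392  0.1403] jaw yaw -6.0 down [-0.006  0.012 -1.   ] w 1.003 f [-0.8  0.4  0.2] q [-0.26  0.45  1.04  1.76 -0.42  1.19  0.8 ]
0.85 [ 0.3525 -0.343   0.031 ]
```

View pics/w13.png

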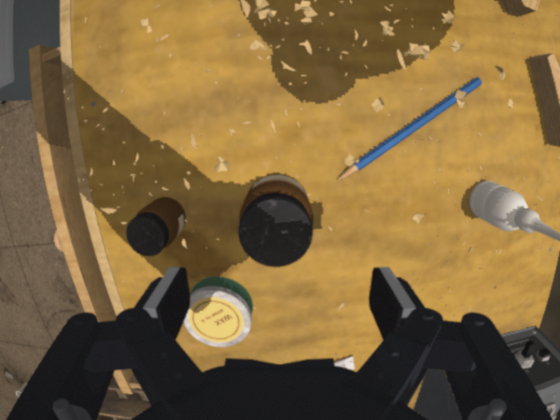

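```bash
python3 - <<'E'
from h import *
p=cam('wrist'); print(fish(p,(276,230),.082))
E
python3 -m crank '[[0,[0,0,-2],[-0.012,-0.006,0]],[0,[0,0,-2],[0,0,0]],[0,[0,0,-2],[0,0,0]],[0,[0,0,-2],[0,0,0]],[0,[0,0,-1.5],[0,0,0]],[0,[0,0,-1.5],[0,0,0]],[0,[0,0,0],[0,0,0]],[0,[0,0,0],[0,0,0]]]'
python3 - <<'E'
from h import *
st()
E
```

```text
[ 0.45555715 -0.33906116  0.082     ]
clock: 28.45
position: [0.4568, -0.3396, 0.03]
ee_rot: [0.037, 0.706, -0.038, 0.706]
ft_force: [0.7, 0.8, -0.7]
grip_width: 1.001
t 28.45 pos [ 0.4568 -0.3396  0.03  ] jaw yaw -6.0 down [-0.    -0.001 -1.   ] w 1.001 f [ 0.7  0.8 -0.7] q [-0.17  0.58  0.92  1.85 -0.55  0.99  0.89]
```

```bash
python3 -m crank '[[1,[0,0,0],[0,0,0]],[1,[0,0,0],[0,0,0]],[1,[0,0,0],[0,0,0]],[1,[0,0,0],[0,0,0]],[1,[0,0,0],[0,0,0]],[1,[0,0,0],[0,0,0]],[1,[0,0,0],[0,0,0]],[1,[0,0,0],[0,0,0]]]' 60
python3 -m crank '[[1,[0,0,2],[0,0,0]],[1,[0,0,2],[0,0,0]],[1,[0,0,3],[0,0,0]],[1,[0,0,3],[0,0,0]],[1,[-1,1,3],[0,0,0]],[1,[-1.5,1.5,3],[0,0,0]],[1,[-2,2,3],[0,0,0]],[1,[-2,2,3],[0,0,0]],[1,[-2,2,3],[0,0,0]],[1,[0,2,3],[0,0,0]],[1,[0,2,2],[0,0,0]],[1,[0,0,0],[0,0,0]]]'
python3 - <<'E'
from h import *
st()
E
```

```text
clock: 29.12
position: [0.4575, -0.34, 0.0313]
ee_rot: [0.037, 0.705, -0.038, 0.707]
ft_force: [-1.8, 1.8, 9.9]
grip_width: 0.609
clock: 30.12
position: [0.399, -0.2301, 0.3003]
ee_rot: [0.037, 0.705, -0.031, 0.707]
ft_force: [0.8, 0.4, -0.9]
grip_width: 0.606
t 30.12 pos [ 0.399  -0.2301  0.3003] jaw yaw -5.5 down [ 0.003  0.009 -1.   ] w 0.606 f [ 0.8  0.4 -0.9] q [-0.7  -0.24  1.    1.8   0.19  1.48  0.16]
```

```bash
python3 -m crank '[[1,[-1.5,1,1],[-0.009,0.003,0]],[1,[-1.3,2,1],[0,0,0]],[1,[0,3,0],[0,0,0]],[1,[0,3,0],[0,0,0]],[1,[0,3,0],[0,0,0]],[1,[0,3,0],[0,0,0]],[1,[0,3,0],[0,0,0]],[1,[0,3,0],[0,0,0]],[1,[0,3,0],[0,0,0]],[1,[0,3,0],[0,0,0]],[1,[1,3,0],[0,0,0]],[1,[2,3,0],[0,0,0]]]'
python3 -m crank '[[1,[2,3,0],[0,0,0]],[1,[2,3,0],[0,0,0]],[1,[2,3,-1],[0,0,0]],[1,[2,3,-1],[0,0,0]],[1,[2,2.5,-2],[0,0,0]],[1,[1,2,-2],[0,0,0]],[1,[0,0,-2],[0,0,0]],[1,[0,0,-2],[0,0,0]],[1,[0,0,-2],[0,0,0]],[1,[0,0,0],[0,0,0]]]'
python3 - <<'E'
from h import *
st();p=cam('wrist','w14.png')
E
```

```text
clock: 31.12
position: [0.3987, 0.098, 0.3166]
ee_rot: [0.035, 0.709, -0.036, 0.704]
ft_force: [1.7, -0.8, -0.4]
grip_width: 0.609
clock: 31.95
position: [0.5077, 0.2604, 0.1921]
ee_rot: [0.033, 0.71, -0.039, 0.702]
ft_force: [-0.9, 0.2, -1.2]
grip_width: 0.607
t 31.95 pos [0.5077 0.2604 0.1921] jaw yaw -5.8 down [-0.012 -0.007 -1.   ] w 0.607 f [-0.9  0.2 -1.2] q [-0.85  0.25  0.35  1.67 -0.09  1.25 -0.58]
```

View pics/w14.png

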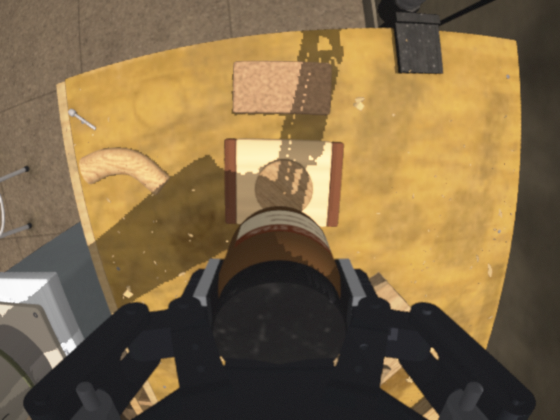

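```bash
python3 -m crank '[[1,[0.2,0.15,0],[0.007,-0.012,0]],[1,[0,0,-2],[0,0,0]],[1,[0,0,-3],[0,0,0]],[1,[0,0,-3],[0,0,0]],[1,[0,0,-2],[0,0,0]],[1,[0,0,-1.5],[0,0,0]],[1,[0,0,0],[0,0,0]],[1,[0,0,0],[0,0,0]],[1,[0,0,0],[0,0,0]]]'
python3 - <<'E'
from h import *
st();p=cam('scene','s15.png')
im=cv2.imread('pics/s15.png'); cv2.imwrite('pics/s15c.png',cv2.resize(im[110:230,160:320],(800,600),interpolation=3))
E
```

```text
clock: 32.75
position: [0.5125, 0.264, 0.0836]
ee_rot: [0.038, 0.704, -0.033, 0.709]
ft_force: [0.5, 0.0, -0.7]
grip_width: 0.609
t 32.75 pos [0.5125 0.264  0.0836] jaw yaw -5.8 down [ 0.008  0.006 -1.   ] w 0.609 f [ 0.5  0.  -0.7] q [-0.83  0.36  0.33  1.78 -0.14  1.01 -0.55]
```

```bash
python3 -m crank '[[1,[-0.25,-0.2,-1],[-0.006,0.008,0]],[1,[0,0,-0.7],[0,0,0]],[1,[0,0,-0.3],[0,0,0]],[1,[0,0,0],[0,0,0]],[1,[0,0,0],[0,0,0]],[1,[0,0,0],[0,0,0]]]'
python3 - <<'E'
from h import *
st()
for n in ('wrist','scene'):
  q=cam(n)
  for t in ('jar_center','branch_disc_center'):
    for r in mark_of(t,q)[:2]: print(n,t,round(r['conf'],2),world(q,r['location']).round(4))
E
```

```text
clock: 33.3
position: [0.5086, 0.2614, 0.0614]
ee_rot: [0.035, 0.707, -0.036, 0.705]
ft_force: [-1.7, -0.4, 3.9]
grip_width: 0.603
t 33.3 pos [0.5086 0.2614 0.0614] jaw yaw -5.8 down [-0.004 -0.002 -1.   ] w 0.603 f [-1.7 -0.4  3.9] q [-0.83  0.38  0.33  1.8  -0.14  0.99 -0.54]
scene jar_center 0.91 [0.5115 0.2598 0.074 ]
scene jar_center 0.79 [ 0.3481 -0.3401  0.0316]
```

```bash
python3 -m crank '[[1,[0.1,0,-0.05],[0,0,0]],[1,[0,0,0],[0,0,0]],[0.3,[0,0,0],[0,0,0]],[0.2,[0,0,0],[0,0,0]],[0.1,[0,0,0],[0,0,0]],[0,[0,0,0],[0,0,0]],[0,[0,0,0],[0,0,0]],[0,[0,0,1.5],[0,0,0]],[0,[0,0,3],[0,0,0]],[0,[0,0,4],[0,0,0]],[0,[0,0,4],[0,0,0]],[0,[0,0,4],[0,0,0]]]'
python3 -m crank '[[0,[-2,0,3],[0,0,0]],[0,[-2,0,3],[0,0,0]],[0,[-3,0,1],[0,0,0]],[0,[-1,0,0],[0,0,0]],[0,[0,0,0],[0,0,0]],[0,[0,0,0],[0,0,0]]]'
python3 - <<'E'
from h import *
st()
T=('jar_center','branch_disc_center','drip_board','sanding_block_center','tall_tin_center','flat_tin_center')
for n in ('wrist','top','scene'):
  q=cam(n,n+'9.png')
  for t in T:
    for r in mark_of(t,q)[:2]: print(n,t,round(r['conf'],2),world(q,r['location']).round(4))
  if n!='wrist': continue
  im=cv2.cvtColor(q['frame'],cv2.COLOR_RGB2GRAY)
  c=cv2.HoughCircles(im,3,1,15,param1=80,param2=0.6,minRadius=12,maxRadius=45); print(None if c is None else c[0][:6])
E
```

```text
clock: 34.6
position: [0.5095, 0.2611, 0.2277]
ee_rot: [0.035, 0.707, -0.037, 0.705]
ft_force: [1.7, 0.9, 1.2]
grip_width: 1.007
clock: 35.1
position: [0.4297, 0.2614, 0.2954]
ee_rot: [0.034, 0.707, -0.036, 0.705]
ft_force: [0.5, -0.6, 0.2]
grip_width: 0.998
t 35.1 pos [0.4297 0.2614 0.2954] jaw yaw -5.7 down [-0.003 -0.002 -1.   ] w 0.998 f [ 0.5 -0.6  0.2] q [-0.94  0.02  0.31  1.69 -0.01  1.43 -0.73]
wrist jar_center 0.93 [0.5119 0.2641 0.0733]
wrist sanding_block_center 0.89 [0.5192 0.3568 0.0192]
wrist tall_tin_center 0.86 [0.5021 0.1747 0.026 ]
[[339.5 188.5  40. ]
 [209.5 181.5  43.3]
 [313.5 315.5  43.3]
 [350.5 173.5  29.9]
 [ 54.5 271.5  44.4]
 [403.5 289.5  40. ]]
top jar_center 0.7 [0.51   0.2636 0.0696]
top jar_center 0.68 [ 0.3435 -0.3435  0.028 ]
top branch_disc_center 0.45 [0.5102 0.2625 0.0208]
top drip_board 0.63 [5.098e-01 2.644e-01 3.000e-04]
top sanding_block_center 0.68 [0.5208 0.3586 0.0151]
top tall_tin_center 0.71 [0.4997 0.1658 0.0224]
top flat_tin_center 0.57 [ 0.3828 -0.4424  0.0123]
scene jar_center 0.72 [ 0.3499 -0.3446  0.0286]
scene jar_center 0.63 [0.5154 0.2595 0.0719]
scene branch_disc_center 0.62 [0.5095 0.2608 0.0243]
scene drip_board 0.74 [0.5092 0.262  0.0011]
scene sanding_block_center 0.71 [0.5169 0.358  0.0123]
scene tall_tin_center 0.58 [0.5057 0.1735 0.0247]
scene flat_tin_center 0.85 [ 0.3886 -0.4427  0.0125]
scene flat_tin_center 0.73 [0.5048 0.174  0.0218]
```

```bash
python3 -c "
from h import *
print(manip.hand_in());st()"
```

```text
the job is handed in; nothing more can be done
None
the job is handed in; nothing more can be done
```

The kit is set out round the drip board and the job is handed in. The arm had moved clear by 35 s of the 128 s allowed. No verdict was reported.

Averaged positions from the last look with all three cameras, in the board's frame:

| Item | Position | Requirement |
|---|---|---|
| Sanding block | y ≈ +0.095 m (gap about 25 mm), x near 0, long side parallel to the edge | gap 6 to 34 mm, within 20 mm of the middle |
| Tall tin | y ≈ -0.092 m (gap about 21 mm), x near 0, upright | gap 6 to 34 mm, within 20 mm of the middle |
| Disc | within about 4 mm of the board's centre | within 15 mm |
| Jar | about 2 mm off the disc's centre, height about 0.072 m | within 12 mm, height 0.066 to 0.077 m |
| Wide flat tin | seen within about 5 mm of where it started (camera error) | moved less than 30 mm |

**Camera disagreement:** the cameras disagreed by up to about 9 mm. The top camera's tin position puts its gap nearer 27 mm, and the scene camera put the jar about 6 mm from the disc. Each of these is still inside its limit.

**Checks that fell short:**
- I had used up the picture allowance, so I could not look at the finished jar by eye. Its position comes only from the trained networks, and nothing measured its tilt after release.
- One circle-fitting attempt on the last wrist picture gave nothing usable.
- The gripper closed about 2 mm narrower on the jar than I expected, but the last pictures I viewed showed the jar held straight and centred.

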